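# Put the nail set away in the push-catch punch box

### The arm

A 6-joint arm with a two-finger parallel gripper is mounted at the origin on a cart in front of the work surface, level with it; the furniture and walls round the work are solid. World frame = base frame: x ahead of the robot, y to its left, z up, the work surface at z = 0. Lengths are in m, angles in rad, forces in N, time in s.
With the tool pointing down it reaches from about 0.25 to 0.775 m from the base axis. Payload 4 kg.
Tool frame: the origin (TCP) lies at the very end of the fingers, on their centre line; the grasp point (between the pads) lies behind it (grasp_offset is the z of the grasp point in the tool frame, in m); z points along the fingers, y is the line along which they close (so a half turn about z gives the same grasp; the last joint's range is limited). The gripper opens to 85 mm and grips with 20 to 120 N. Pads are 22 mm wide; open, the fingers measure 114 mm over their backs; the gripper's body (76 mm by 85 mm) begins 54 mm behind the grasp point. The pads swing forward as they close: fully open they stand 13 mm farther back than shut.
Start: joints at [-1.447, 0.087, 1.371, -0, 1.684, -0.103], TCP at [0.124, -0.536, 0.231] pointing down, gripper open.
Joint ranges: [-3.1, 3.1], [-0.76, 2.03], [0.27, 2.55], [-1.08, 4.22], [0.17, 2.65], [-2.57, 2.57]. Speed limits (rad/s): [2.79, 2.79, 3.14, 3.14, 3.14, 3.14].

### API

Orientations are given as a 3x3 rotation matrix whose columns are the frame's x, y, z axes.
In Python, from workcell import sense, grab_frame, close_job, grasp_offset gives the robot as it stands.
- The arm moves only by the shell command python3 -m crank 'ROWS' [OPENING] [FORCE]. ROWS is JSON, a list that holds one entry, the list of rows, each a list of 4 numbers: the shift along the tool's x, y, z in mm, then the turn about the tool's z in degrees. In form: [[[tx, ty, tz, spin], ...]]. A call has 1 to 8 rows; each row shifts and turns the commanded pose from where the row before left it, along the tool's axes as they then stand; what a row does not reach is not made up. A row lasts 1/8 s, in which the tool goes at most 62.5 mm and 10.7 degrees, less where a joint would pass 70% of its speed; a pose out of reach is approached as far as the arm can. A call is refused whole if a number of a shift passes 62.5 or a number of a turn 10.7, either way. A call with a gripper value outside its range is refused whole. OPENING is the finger opening in mm, from 0 to 85.4, set as the call begins (- or left out, the last holds). The fingers move at their own pace and stop on an object; FORCE is the grip in N (left out, the last holds). Time passes only in rows, so rows that do not move let the fingers close. It gives the time, the measured TCP pose, the force, the opening and the grip force at its end, in the units of the state.
- sense(): the state, without advancing time (a new reading comes with each control period).
- grab_frame(name): name is "scene" or "top" or "wrist"; returns a dict with "image" (384x512x3 uint8, red, green, blue), "intrinsics" (3x3 intrinsics, pixels), "rvec" (rotation vector, rad) and "tvec" (3), from world to camera coordinates, as OpenCV has them; the wrist camera has in their place "tool_from_camera" (4x4, takes a point from camera to tool coordinates, whose origin is the TCP and whose axes are the flange's). Camera axes: x right, y down, z forward; pixel columns grow to the right and rows downward; lengths in m; the calibration is good to about 2 mm. The wrist camera is an equidistant fisheye: a pixel r from the principal point sees the ray r / f radians off the axis. A picture is of the moment at which its call begins: read the wrist's pose just before it. There is no depth.
- close_job(): hands the job in; it is judged then, once.
The state is a dict: "t": time; "q": joint angles; "dq": joint speeds; "effort": joint torques, N m; "ee_pos": TCP position; "ee_rot": TCP orientation; "force": force on the tool from outside, world axes, zero at the start; "torque": the same for the moment, N m; "width": finger opening in m; "finger_force": force on a finger pad.
Only numpy, scipy, OpenCV 4.12 (cv2) and the standard library are available. Lean on these libraries where they do the work, as an engineer would, in place of code of your own. Each camera call takes 0.05 s, during which the arm holds its last target. There are 200 camera calls.

### The job

Put the nail set away in the punch box: press down on the pad of the shut lid until its push catch lets go and the lid springs open, put the nail set lying flat in the empty front compartment, then swing the lid down and press it home so that the catch holds it shut when you let go. Never push on the lid with more than 25 N, which would break the light catch, and do not disturb the other things on the bench.

Things in the scene. Friction and masses are not known exactly. Their poses are not given: they have to be found in the camera images.
- press_spot (a point): Black pad, 26 mm across, on the lid at the middle of its front edge: press here, straight down. The point is the pad's face and moves with the lid; latched: 78 mm above the bench, 138 mm in front of the hinge line. The catch gives way at a steady 8 to 11 N, then meets a firm stop (12 N more per mm), 4 to 10 mm down, different each time: once it pushes back with a steady 13 N it has clicked.
- box_lid (a joint): Lid angle in rad about the hinge line: about 0 = latched and level, slightly negative = pressed down (stop at -0.08), positive = opening upward, 1.8 = sprung fully open, leaning back past upright. A spring opens it by itself in about 2 s unless the catch holds it. Lid: plywood, 160 x 182 mm, top 6 mm thick with a 20 mm deep skirt at front and sides.
- box_hinge (a point): Middle of the hinge line, 66 mm above the bench at the box's rear; axes as punch_box. The lid turns about its y axis. The lid's outer face lies 10 mm off the hinge line; the lid reaches 156 mm from it.
- punch_box: Dark wooden box, fixed, 150 (x) x 172 (y) x 58 mm, walls 7 mm. Origin at the centre of its underside; x points to the rear (hinge side), y to the left, z up. Heart-cam push catch: pressed to its stop and let go it alternates, release, then latch; a press that stops short leaves it as it was. Force readings jump by some newtons while the tool moves.
- compartment (a point): Middle of the floor of the empty front compartment, 6 mm above the bench; axes as punch_box. Free floor 88 mm (x) by 158 mm (y); low divider at its rear (top 26 mm above the bench); in the middle of its front the black catch housing, 50 mm wide, 56 mm high, with a sprung plunger up to 74 mm above the bench when the lid is open. The nail set fits along y.
- nail_set_mid (a point): Steel nail set, 118 mm long, round, 10.7 mm thick where it is gripped, tapering to one end. The point is on its axis in the thick part, 5 mm above the bench; the point's y axis runs along the shaft (the taper lies towards -y, 73 mm of the length lies that way and 45 mm towards +y).
- block_plane: Bystander: iron block plane, 164 x 118 x 52 mm. Origin under its centre.
- glue_bottle: Bystander: squeeze bottle with orange cap, 168 mm high. Origin under its centre.
- glue_bottle_2: Bystander: smaller squeeze bottle with dark cap, 148 mm high. Origin under its centre.
- marking_gauge: Bystander: wooden marking gauge, 199 mm long, 69 mm high. Origin under its centre.
- screw_box: Bystander: carton with green lid, 72 x 95 x 38 mm. Origin under its centre.
- caul_5: Bystander: wooden caul, 103 x 50 x 25 mm. Origin under its centre.

How it is judged:
By the outcome, as a careful person would: the job done as asked, in the order asked, and still so for the second after the job is handed in, with the robot touching nothing.
It also fails if it takes over 72 s, if anything falls off the work surface, if the arm or the gripper's body presses on something with over 40 N, if the wrist force passes 120 N, or if a joint passes its speed limit or range.

## Working session

There is one attempt and no reset: what is moved stays moved. The work goes in short steps, Python scripts to look and compute and a shell command to move; the robot and the scene stay as the last step left them, time stands still between calls to the robot, and variables do not carry over. Pictures are saved under pics/ and viewed, at most 10 in all, crops included, and the job is handed in when it is done.

```bash
mkdir -p pics && cat > h.py <<'E'
import numpy as np, cv2, json
from workcell import sense, grab_frame, close_job, grasp_offset
def save(name,fn):
    s=sense(); f=grab_frame(name); cv2.imwrite(f'pics/{fn}.png',f['image'][:,:,::-1])
    d={k:np.array(v).tolist() for k,v in f.items() if k!='image'}; d['p']=list(map(float,s['ee_pos'])); d['R']=np.array(s['ee_rot']).tolist()
    json.dump(d,open(f'pics/{fn}.json','w')); return f
def ray(fn,u,v):
    d=json.load(open(f'pics/{fn}.json')); K=np.array(d['intrinsics'])
    if 'rvec' in d:
        R=cv2.Rodrigues(np.array(d['rvec']))[0]; t=np.array(d['tvec']).ravel()
        r=R.T@np.linalg.inv(K)@[u,v,1]; return -R.T@t, r/np.linalg.norm(r)
    x=(u-K[0,2])/K[0,0]; y=(v-K[1,2])/K[1,1]; th=np.hypot(x,y)
    r=np.array([x/th*np.sin(th),y/th*np.sin(th),np.cos(th)]) if th>0 else np.array([0,0,1.])
    T=np.array(d['tool_from_camera']); R=np.array(d['R'])
    return np.array(d['p'])+R@T[:3,3], R@T[:3,:3]@r
def tri(*obs):
    A=np.zeros((3,3));b=np.zeros(3);L=[ray(*o) for o in obs]
    for c,r in L:
        P=np.eye(3)-np.outer(r,r);A+=P;b+=P@c
    x=np.linalg.solve(A,b); return x,[float(np.linalg.norm((np.eye(3)-np.outer(r,r))@(x-c))) for c,r in L]
def atz(fn,u,v,z):
    c,r=ray(fn,u,v); return c+r*(z-c[2])/r[2]
E
python3 - <<'E'
from h import *
a=[save(n,n+'0')['image'] for n in('scene','top')]
for n in('scene0','top0'):
    im=cv2.imread(f'pics/{n}.png'); cv2.imwrite(f'pics/{n}_b.png',cv2.resize(im,(800,600),interpolation=cv2.INTER_CUBIC))
s=sense();print(s['ee_rot'],s['force'],s['width'],grasp_offset,s['t'])
E
```

```text
[[ 9.74408880e-01  2.24782726e-01 -2.47676974e-04]
 [ 2.24782751e-01 -9.74406704e-01  2.07126190e-03]
 [ 2.24245791e-04 -2.07392949e-03 -9.99997824e-01]] [0.16929943 0.08193257 0.49806395] 0.08497051148684184 -0.0187 0.1
```

View pics/scene0_b.png

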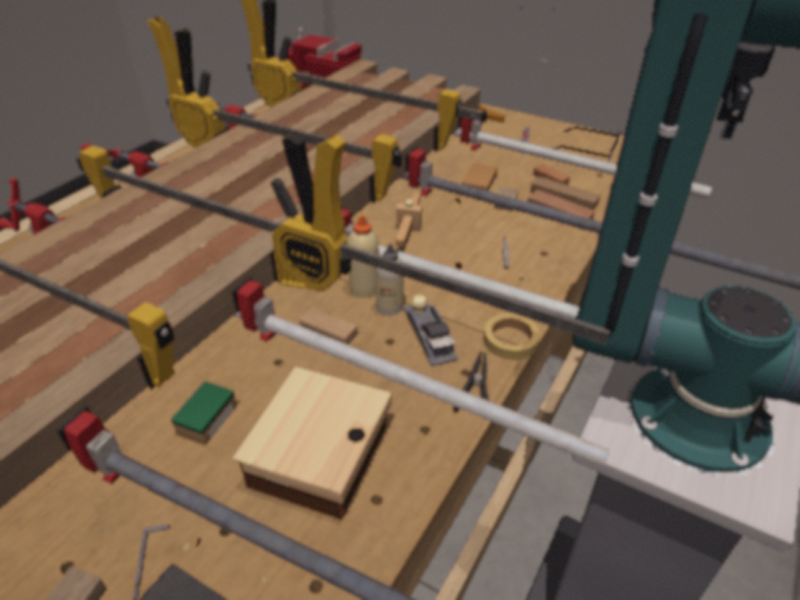

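View pics/top0_b.png

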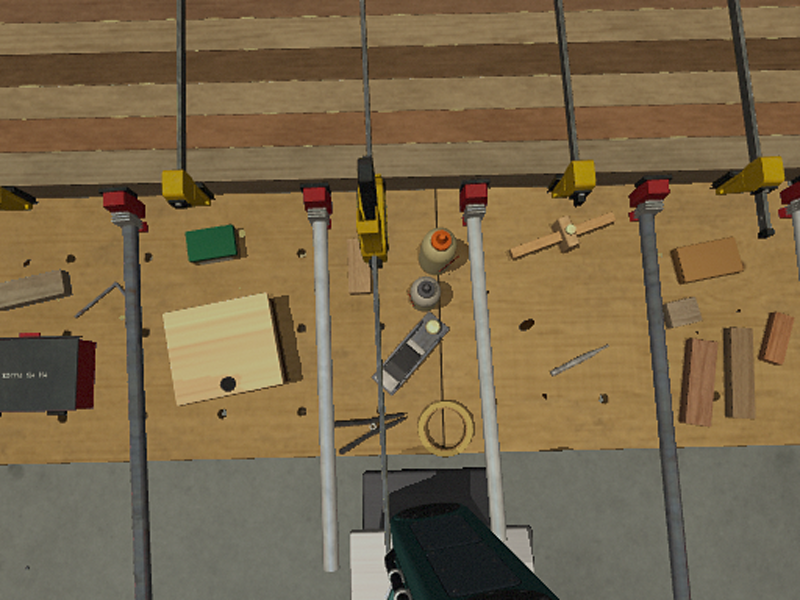

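```bash
python3 - <<'E'
from h import *
def T(n,t,s):
    x,e=tri(('top0',t[0]*.64,t[1]*.64),('scene0',s[0]*.64,s[1]*.64)); print(n,(x*1000).round(),(np.array(e)*1000).round(1))
T('pad',(228,384),(356,435));T('RR',(268,293),(302,370));T('RL',(163,310),(240,461));T('FR',(285,385),(391,393))
T('nail thick',(551,374),(507,267));T('nail tip',(607,347),(505,238))
T('wbarL end',(331,567),(605,455));T('wbarL head',(320,222),(268,322))
T('thin end',(388,570),(608,335));T('wbar2 head',(476,215),(383,250));
T('bar3 head',(649,210),(428,178));T('bar0 head',(124,215),(105,455))
for n in('top0','scene0'):
    print(n,ray(n,0,0)[0].round(3))
E
```

```text
pad [411. 353.  74.] [0.7 0.7]
RR [562. 286.  66.] [3.6 3.6]
RL [534. 465.  64.] [6.7 6.7]
FR [408. 258.  71.] [2.7 2.7]
nail thick [ 415. -210.    4.] [0.5 0.5]
nail tip [ 462. -316.   -3.] [1.8 1.8]
wbarL end [104. 185.  45.] [0.4 0.4]
wbarL head [699. 201.  38.] [1.4 1.4]
thin end [145.  90. 181.] [11.8 11.8]
wbar2 head [677. -94.  31.] [29.5 29.5]
bar3 head [ 703. -396.   41.] [0.6 0.6]
bar0 head [712. 546.  49.] [4.8 4.8]
top0 [0.389 0.062 1.123]
scene0 [0.082 0.796 0.773]
```

The top view (800x600) shows the box lid with its pad at (228,384) and the nail set from (551,374) to (607,347). Clamp bars cross between them. The triangulated heights and sizes match the description.

```bash
python3 -m crank '[[[0,0,-10,-10.7],[0,0,-10,-10.7],[0,0,-10,-10.7],[0,0,-10,-10.7],[0,0,-10,-10.7],[0,0,-10,-10.7],[0,0,-10,-10.7],[0,0,-10,-10.7]]]' 0 && python3 -m crank '[[[40,40,0,0],[50,40,0,0],[50,40,0,0],[50,40,0,0],[50,40,0,0],[0,30,0,0],[0,30,0,0],[0,0,0,0]]]'; python3 - <<'E'
from h import *
save('wrist','w1');s=sense();print(s['ee_pos'],s['q'],s['t'])
E
```

```text
t: 1.1
ee_pos: [0.1237, -0.5357, 0.3109]
ee_rot: [[-0.156, 0.988, -0.0], [0.988, 0.156, 0.001], [0.001, 0.0, -1.0]]
force: [-0.2, -1.1, 0.2]
width: 0.0
finger_force: 0.0
t: 2.1
ee_pos: [0.3427, -0.2642, 0.3103]
ee_rot: [[-0.152, 0.988, -0.001], [0.988, 0.152, 0.002], [0.002, -0.001, -1.0]]
force: [-1.0, 0.2, 0.1]
width: 0.0002
finger_force: 0.0
[ 0.3418767  -0.26464778  0.31056492] [-7.89666145e-01 -1.76691844e-01  1.46864790e+00 -5.15812083e-04
  1.85163489e+00 -9.41433640e-01] 2.15
```

View pics/w1.png

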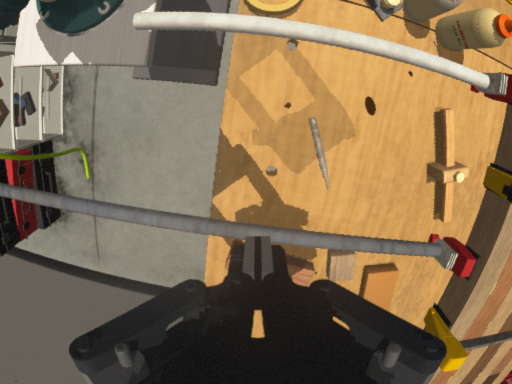

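The wrist picture shows the nail set with its thick end at (312,118) and tip at (327,187). It lies clear between the white bar and the dark bar.

```bash
python3 - <<'E'
from h import *
a=atz('w1',312,118,.005);b=atz('w1',327,187,.003);print(a,b,np.linalg.norm(a-b))
x,e=tri(('w1',312,118),('top0',551*.64,374*.64));print('thick tri',x,e)
x,e=tri(('w1',327,187),('top0',607*.64,347*.64));print('tip tri',x,e)
m=a+(b-a)*45/118;print('mid',m,'axis deg',np.degrees(np.arctan2(*(a-b)[[1,0]])))
print('cam tool',json.load(open('pics/w1.json'))['tool_from_camera'])
E
python3 -m crank '[[[60,0,0,0],[60,0,0,0],[60,0,0,0],[60,0,0,0],[60,0,0,0],[60,20,0,0],[60,40,0,0],[60,40,0,0]]]' && python3 -m crank '[[[60,40,0,0],[20,10,0,0],[0,0,0,0]]]'; python3 - <<'E'
from h import *
save('wrist','w2');s=sense();print(s['ee_pos'],s['q'],s['t'])
E
```

```text
[ 0.41682607 -0.20644256  0.005     ] [ 0.46363768 -0.31131342  0.003     ] 0.11486176166987123
thick tri [ 0.41373289 -0.2056105   0.02157225] [0.00015937748915993913, 0.00015937748915997982]
tip tri [ 0.45901292 -0.30781672  0.01985804] [0.0013541108229492519, 0.0013541108229492057]
mid [ 0.43467796 -0.24643568  0.00423729] axis deg 114.05473103466579
cam tool [[-0.0007406875279712562, -0.9453818317622787, -0.32596417526437144, 0.08444138803390872], [0.9999997256310287, -0.0007038012795762506, -0.00023108791573910758, -0.00014866134544666565], [-1.0947686567474736e-05, -0.32596425699385323, 0.945382093675669, -0.1426326288921802], [0.0, 0.0, 0.0, 1.0]]
t: 3.15
ee_pos: [0.3608, 0.2074, 0.3118]
ee_rot: [[-0.149, 0.989, 0.002], [0.989, 0.149, -0.0], [-0.001, 0.002, -1.0]]
force: [-0.6, -0.6, 0.9]
width: -0.0
finger_force: 0.0
t: 3.52
ee_pos: [0.3943, 0.2842, 0.3102]
ee_rot: [[-0.15, 0.989, -0.002], [0.989, 0.15, -0.002], [-0.002, -0.002, -1.0]]
force: [-0.6, -0.0, 0.5]
width: -0.0
finger_force: 0.0
[0.39408512 0.28335755 0.31080524] [ 5.07079719e-01 -5.78462071e-02  1.36160173e+00 -8.83107640e-04
  1.83967587e+00  3.57229414e-01] 3.575
```

View pics/w2.png

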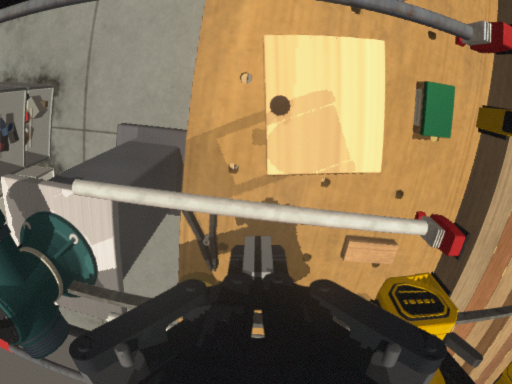

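The wrist picture shows the lid with corners (264,35), (267,174), (384,173) and (384,40), and the pad at (280,105). The tool's yaw already nearly matches the box.

```bash
python3 - <<'E'
from h import *
P=lambda u,v,z=.076:atz('w2',u,v,z)
FL,FR,RR,RL=P(264,35),P(267,174),P(384,173),P(384,40)
for p in(FL,FR,RR,RL):print((p*1000).round())
a=lambda d:np.degrees(np.arctan2(d[1],d[0]))
print(a(FL-FR)-90,a(RL-RR)-90,a(RR-FR),a(RL-FL))
p=P(280,105,.078);print('pad',p)
x,e=tri(('w2',280,105),('scene0',356*.64,435*.64),('top0',228*.64,384*.64));print(x,e)
s=sense();R=np.array(s['ee_rot']);print('tool delta mm',R.T@(p-s['ee_pos'])*1000, R.T@(x-s['ee_pos'])*1000)
for n in ('clamp',):print('yellow',tri(('w2',495,121),('top0',178*.64,188*.64)))
E
```

```text
[378. 440.  76.]
[409. 263.  76.]
[572. 290.  76.]
[533. 469.  76.]
10.032287510395875 12.252676915312037 9.634845174810662 10.570701298115239
pad [0.41130231 0.35458428 0.078     ]
[0.41089675 0.35331069 0.07450775] [0.0013356641695726449, 0.0004209583979607526, 0.0013202067572729423]
tool delta mm [ 68.19999104  27.97340095 232.66758885] [ 67.00611779  27.38751724 236.16239654]
yellow (array([0.73721775, 0.41946643, 0.10660829]), [0.013416922469691586, 0.01341692246969166])
```

```bash
python3 -m crank '[[[34,14,30,0],[34,14,50,0],[0,0,50,0],[0,0,50,0],[0,0,30,0],[0,0,10,0],[0,0,0,0]]]' && python3 -m crank '[[[0,0,4,0],[0,0,3,0],[0,0,2,0],[0,0,0,0],[0,0,0,0]]]'
```

```text
t: 4.45
ee_pos: [0.412, 0.3547, 0.092]
ee_rot: [[-0.148, 0.989, 0.001], [0.989, 0.148, 0.0], [-0.0, 0.001, -1.0]]
force: [-0.2, 1.0, -0.2]
width: 0.0003
finger_force: 0.0
t: 5.08
ee_pos: [0.4116, 0.3557, 0.0823]
ee_rot: [[-0.15, 0.989, 0.0], [0.989, 0.15, 0.0], [0.0, 0.0, -1.0]]
force: [-1.1, -0.4, 0.7]
width: -0.0002
finger_force: 0.0
```

```bash
python3 -m crank '[[[0,0,2,0],[0,0,2,0],[0,0,1,0],[0,0,1,0],[0,0,0,0],[0,0,0,0]]]' && python3 -m crank '[[[0,0,1,0],[0,0,0.5,0],[0,0,0.5,0],[0,0,0,0],[0,0,0,0]]]'
```

```text
t: 5.82
ee_pos: [0.4115, 0.3556, 0.0766]
ee_rot: [[-0.15, 0.989, -0.0], [0.989, 0.15, -0.0], [-0.0, -0.0, -1.0]]
force: [-2.0, -1.1, 3.3]
width: -0.0001
finger_force: 1.8
t: 6.45
ee_pos: [0.4115, 0.3556, 0.0754]
ee_rot: [[-0.149, 0.989, -0.0], [0.989, 0.149, -0.0], [-0.0, -0.0, -1.0]]
force: [-3.3, -2.9, 7.5]
width: 0.0
finger_force: 3.8
```

```bash
for i in 1; do python3 -m crank '[[[0,0,1,0],[0,0,0,0],[0,0,0.5,0],[0,0,0,0],[0,0,0,0]]]' | egrep 'pos|force:'; done;  python3 -m crank '[[[0,0,0.5,0],[0,0,0.5,0],[0,0,0,0],[0,0,0,0]]]' | egrep 'pos|force:'
```

```text
ee_pos: [0.4114, 0.3556, 0.074]
force: [-4.0, -2.1, 7.7]
finger_force: 4.1
ee_pos: [0.4114, 0.3556, 0.0731]
force: [-4.6, -2.2, 9.1]
finger_force: 4.3
```

```bash
python3 -m crank '[[[0,0,0.5,0],[0,0,0.5,0],[0,0,0,0],[0,0,0,0]]]' | egrep 'pos|force:'; python3 -m crank '[[[0,0,0.5,0],[0,0,0.5,0],[0,0,0,0],[0,0,0,0]]]' | egrep 'pos|force:'
```

```text
ee_pos: [0.4114, 0.3556, 0.0722]
force: [-4.4, -2.8, 9.3]
finger_force: 4.5
ee_pos: [0.4114, 0.3556, 0.0712]
force: [-4.0, -3.2, 8.8]
finger_force: 4.7
```

```bash
python3 -m crank '[[[0,0,0.5,0],[0,0,0.5,0],[0,0,0,0],[0,0,0,0]]]' | egrep 'pos|force:'
```

```text
ee_pos: [0.4114, 0.3556, 0.0703]
force: [-4.2, -3.5, 10.4]
finger_force: 5.0
```

```bash
python3 -m crank '[[[0,0,0.4,0],[0,0,0.4,0],[0,0,0,0],[0,0,0,0]]]' | egrep 'pos|force:'; python3 -m crank '[[[0,0,0.4,0],[0,0,0.4,0],[0,0,0,0],[0,0,0,0]]]' | egrep 'pos|force:'
```

```text
ee_pos: [0.4114, 0.3556, 0.07]
force: [-6.1, -3.8, 12.1]
finger_force: 5.9
ee_pos: [0.4114, 0.3556, 0.0697]
force: [-5.8, -4.3, 13.1]
finger_force: 7.0
```

```bash
python3 -m crank '[[[0,0,0.4,0],[0,0,0.3,0],[0,0,0,0],[0,0,0,0],[0,0,0,0]]]' | egrep 'pos|force:'
```

```text
ee_pos: [0.4114, 0.3556, 0.0695]
force: [-7.3, -4.4, 15.2]
finger_force: 7.9
```

```bash
python3 -m crank '[[[0,0,-15,0],[0,-15,-40,0],[0,-45,-40,0],[0,-30,-40,0],[-50,0,-50,0],[-60,0,-50,0],[-60,0,0,0],[-60,0,0,0]]]' 40 && python3 -m crank '[[[-60,0,0,0],[-60,0,0,0],[-60,0,0,0],[-60,10,0,0],[-60,20,0,0],[-60,40,0,0],[-4,28,0,0],[0,0,0,0]]]' 40; python3 - <<'E'
from h import *
im=save('scene','scene1')['image'];cv2.imwrite('pics/scene1c.png',cv2.resize(im[200:384,80:336],None,fx=2.5,fy=2.5)[:,:,::-1])
s=sense();R=np.array(s['ee_rot'])
print(s['ee_pos'],R.T@(np.array([.4347,-.2464,.0])-s['ee_pos'])*1000)
E
```

```text
t: 11.7
ee_pos: [0.355, 0.131, 0.2863]
ee_rot: [[-0.151, 0.989, 0.004], [0.989, 0.151, 0.0], [-0.0, 0.004, -1.0]]
force: [1.2, 0.6, -0.3]
width: 0.0401
finger_force: 0.0
t: 12.7
ee_pos: [0.4999, -0.2058, 0.2838]
ee_rot: [[-0.149, 0.989, -0.002], [0.989, 0.149, 0.001], [0.001, -0.002, -1.0]]
force: [0.7, -0.1, -0.6]
width: 0.0401
finger_force: 0.0
[ 0.49901811 -0.20535772  0.28456986] [-31.18135705 -69.26738663 284.65952796]
```

View pics/scene1c.png

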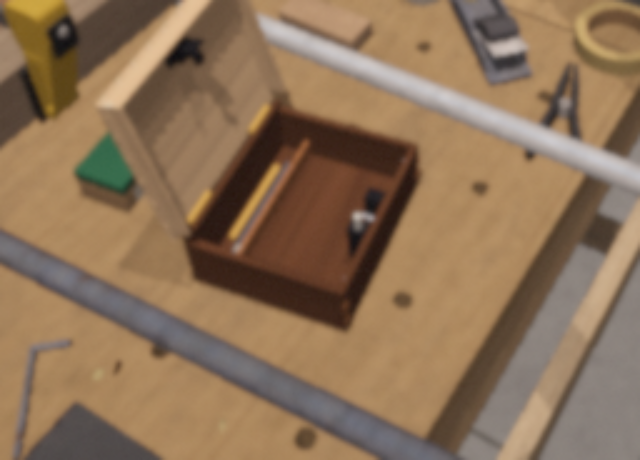

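The scene crop shows the lid sprung fully open and the front compartment empty. I go above the nail set for a closer look.

```bash
python3 -m crank '[[[-16,-35,0,0],[-15,-34,0,0],[0,0,30,-7.7],[0,0,40,-7.7],[0,0,40,0],[0,0,20,0],[0,0,0,0],[0,0,0,0]]]'; python3 - <<'E'
from h import *
im=save('wrist','w3')['image'];cv2.imwrite('pics/w3c.png',cv2.resize(im[100:292,128:384],None,fx=3,fy=3)[:,:,::-1]);print(sense()['ee_pos'])
E
```

```text
t: 13.75
ee_pos: [0.4355, -0.2462, 0.1574]
ee_rot: [[-0.407, 0.913, 0.002], [0.913, 0.407, -0.002], [-0.003, 0.001, -1.0]]
force: [0.9, -0.0, 0.5]
width: 0.0399
finger_force: 0.0
[ 0.43580175 -0.24643597  0.15774756]
```

View pics/w3c.png

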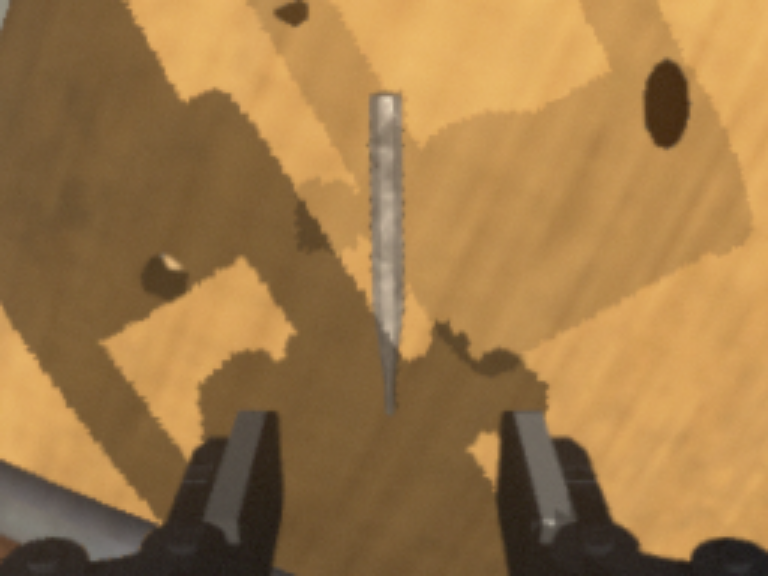

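The wrist crop shows the nail set upright in view and centred between the fingers, from its thick end at (386,95) to its tip at (391,412).

```bash
python3 - <<'E'
from h import *
A,B=(128+386/3,100+95/3),(128+391/3,100+412/3)
for o,w in((A,(312,118)),(B,(327,187))):print(tri(('w3',*o),('w1',*w)))
a=atz('w3',*A,.005);b=atz('w3',*B,.003);print(a,b,np.linalg.norm(a-b),np.degrees(np.arctan2(*(a-b)[[1,0]])))
m=a+(b-a)*45/118;s=sense();R=np.array(s['ee_rot']);m[2]=0.001
print(m,R.T@(m-s['ee_pos'])*1000)
E
```

```text
(array([ 0.41711783, -0.20659297,  0.00371035]), [8.693079312102527e-05, 8.69307931209763e-05])
(array([ 0.46381249, -0.31046189,  0.0087869 ]), [0.0019282140579067182, 0.001928214057906675])
[ 0.41708648 -0.20650623  0.005     ] [ 0.46694571 -0.31425789  0.003     ] 0.11874494517745782 114.8310897233298
[ 0.43610059 -0.24759796  0.001     ] [ -0.66897615  -0.46383242 156.75003795]
```

```bash
python3 -m crank '[[[-1,-0.5,40,0],[0,0,50,0],[0,0,40,0],[0,0,15,0],[0,0,8,0],[0,0,2.5,0],[0,0,0,0],[0,0,0,0]]]' && python3 -m crank '[[[0,0,0,0],[0,0,0,0],[0,0,0,0],[0,0,0,0],[0,0,0,0]]]' 0 40
```

```text
t: 14.8
ee_pos: [0.4359, -0.2478, 0.0014]
ee_rot: [[-0.407, 0.914, 0.002], [0.914, 0.407, -0.001], [-0.002, 0.001, -1.0]]
force: [-0.4, 0.3, 0.5]
width: 0.04
finger_force: 0.0
t: 15.42
ee_pos: [0.4355, -0.2475, 0.0007]
ee_rot: [[-0.407, 0.914, 0.001], [0.914, 0.407, -0.001], [-0.001, 0.0, -1.0]]
force: [-1.0, 1.1, 4.8]
width: 0.0088
finger_force: 40.2
```

```bash
python3 -m crank '[[[0,0,-10,0],[0,0,-30,0],[0,0,-50,0],[0,0,-60,0],[0,0,-60,7],[0,0,-60,7],[0,0,-30,0],[0,0,0,0]]]' && python3 -m crank '[[[40,0,0,0],[60,0,0,0],[60,0,0,0],[60,0,0,0],[60,0,0,0],[60,0,0,0],[60,0,0,0],[60,0,0,0]]]' && python3 -m crank '[[[60,30,0,0],[30,30,0,0],[0,0,0,0],[0,0,0,0]]]'; python3 - <<'E'
from h import *
save('wrist','w4');s=sense();im=cv2.imread('pics/w4.png');cv2.imwrite('pics/w4c.png',cv2.resize(im[0:290,110:490],None,fx=2,fy=2))
E
```

```text
t: 16.42
ee_pos: [0.436, -0.2478, 0.3036]
ee_rot: [[-0.174, 0.985, 0.005], [0.985, 0.174, -0.004], [-0.005, 0.005, -1.0]]
force: [0.6, -0.5, -0.5]
width: 0.0087
finger_force: 39.7
t: 17.42
ee_pos: [0.3539, 0.2073, 0.2978]
ee_rot: [[-0.174, 0.985, -0.003], [0.985, 0.174, -0.002], [-0.001, -0.003, -1.0]]
force: [1.2, 0.4, -0.9]
width: 0.0088
finger_force: 39.7
t: 17.92
ee_pos: [0.3968, 0.2997, 0.2983]
ee_rot: [[-0.173, 0.985, -0.003], [0.985, 0.173, -0.002], [-0.002, -0.004, -1.0]]
force: [-0.1, 0.0, 1.1]
width: 0.0091
finger_force: 39.7
```

View pics/w4c.png

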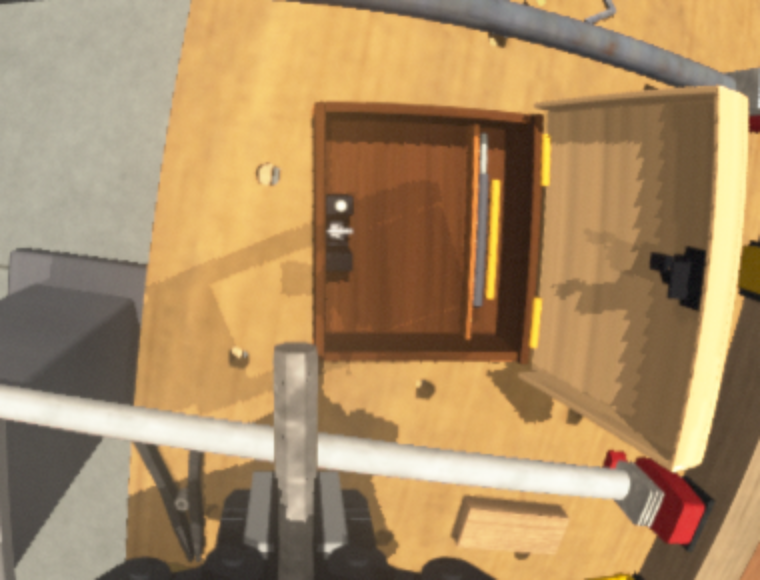

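The wrist crop shows the nail set held along the tool's x axis. In the open box the front rim corners are (316,104) and (318,357), the divider runs from (474,125) to (468,338), and the catch housing ends at column 352.

```bash
python3 - <<'E'
from h import *
P=lambda u,v,z:atz('w4',110+u/2,v/2,z)
c,s_=np.cos(np.radians(10)),np.sin(np.radians(10));pad=np.array([.4113,.355,0])
def bx(p): d=p-pad; return np.array([c*d[0]+s_*d[1]-.063,-s_*d[0]+c*d[1],p[2]])*1000
for n,u,v,z in(('FL',316,104,.058),('FR',318,357,.058),('RR',530,362,.058),('RL',543,117,.058),('divL',474,125,.026),('divR',468,338,.026),('fwall in',327,310,.058),('hous rear',352,235,.056),('plunger',340,206,.074)):
    p=P(u,v,z);print(n,(p*1000).round(),bx(p).round())
s=sense();R=np.array(s['ee_rot'])
t=pad+np.array([c*.047-s_*.014,s_*.047+c*.014,.01]);print('target',t,R.T@(t-s['ee_pos'])*1000)
x=P(295,348,.30);print('thick end',R.T@(x-s['ee_pos'])*1000)
E
```

```text
FL [385. 435.  58.] [-75.  83.  58.]
FR [416. 271.  58.] [-72. -84.  58.]
RR [566. 295.  58.] [ 79. -86.  58.]
RL [534. 462.  58.] [76. 85. 58.]
divL [496. 449.  26.] [37. 78. 26.]
divR [526. 296.  26.] [ 40. -78.  26.]
fwall in [416. 304.  58.] [-67. -51.  58.]
hous rear [423. 355.  56.] [-51.  -2.  56.]
plunger [411. 373.  74.] [-60.  18.  74.]
target [0.45515489 0.37694877 0.01      ] [ 66.56502509  71.39947393 288.92267287]
thick end [44.49589793 -0.23602168 -0.89862269]
```

```bash
python3 -m crank '[[[33,41,0,0],[33,41,10,0],[0,0,40,0],[0,0,50,0],[0,0,50,0],[0,0,50,0],[0,0,0,0],[0,0,0,0]]]'; python3 - <<'E'
from h import *
s=sense();R=np.array(s['ee_rot']);c,s_=np.cos(np.radians(10)),np.sin(np.radians(10));pad=np.array([.4113,.355,0])
t=pad+np.array([c*.058-s_*.014,s_*.058+c*.014,.0075]);print(t,R.T@(t-s['ee_pos'])*1000,s['force'])
E
```

```text
t: 18.98
ee_pos: [0.4679, 0.3797, 0.1029]
ee_rot: [[-0.173, 0.985, 0.003], [0.985, 0.173, 0.002], [0.001, 0.003, -1.0]]
force: [0.3, -0.5, 0.2]
width: 0.0089
finger_force: 39.7
[0.46598778 0.3788589  0.0075    ] [-0.59580039 -2.39132169 95.38435264] [ 0.25283254 -0.47964171  0.22027602]
```

```bash
python3 -m crank '[[[-0.5,-2,30,0],[0,0,30,0],[0,0,20,0],[0,0,10,0],[0,0,4,0],[0,0,0,0],[0,0,0,0]]]' && python3 -m crank '[[[0,0,0,0],[0,0,0,0]]]' | egrep 'pos|force'
```

```text
t: 19.85
ee_pos: [0.4657, 0.3793, 0.0075]
ee_rot: [[-0.174, 0.985, 0.002], [0.985, 0.174, 0.001], [0.001, 0.002, -1.0]]
force: [-1.1, -0.1, -0.4]
width: 0.0091
finger_force: 39.7
ee_pos: [0.4652, 0.379, 0.0068]
force: [0.2, 1.3, 1.9]
finger_force: 39.9
```

```bash
python3 -m crank '[[[0,0,0,0],[0,0,0,0],[0,0,0,0]]]' 30 && python3 -m crank '[[[0,0,-10,0],[0,0,-30,0],[0,-20,-50,0],[0,-20,-60,0],[0,-20,-60,0],[0,-20,-60,0],[0,0,-30,0],[0,0,0,0]]]' 0; python3 - <<'E'
from h import *
save('wrist','w5');im=cv2.imread('pics/w5.png');cv2.imwrite('pics/w5c.png',cv2.resize(im[40:340,150:512],None,fx=2,fy=2))
E
```

```text
t: 20.48
ee_pos: [0.4665, 0.3795, 0.0074]
ee_rot: [[-0.173, 0.985, 0.003], [0.985, 0.173, 0.002], [0.001, 0.004, -1.0]]
force: [5.3, 1.2, 2.6]
width: 0.0298
finger_force: 0.1
t: 21.48
ee_pos: [0.3866, 0.3655, 0.3076]
ee_rot: [[-0.174, 0.985, 0.004], [0.985, 0.174, 0.003], [0.003, 0.005, -1.0]]
force: [0.5, 0.8, -0.9]
width: -0.0004
finger_force: 0.0
```

View pics/w5c.png

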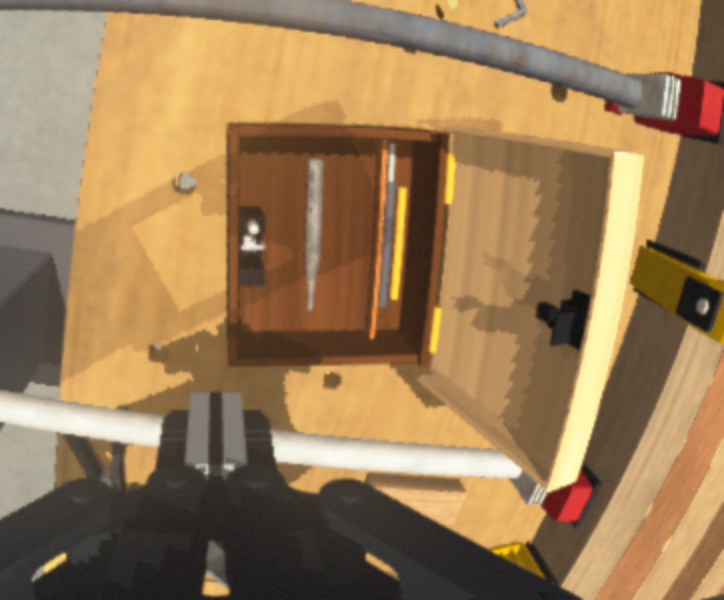

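The wrist crop shows the nail set lying flat in the front compartment, from (316,160) to (310,308), clear of the catch housing and divider. Next I plan the lid swing.

```bash
cat > plan.py <<'E'
from h import *
c,s_=np.cos(np.radians(10)),np.sin(np.radians(10));pad=np.array([.4113,.355,0]);H=pad+.138*np.array([c,s_,0])+[0,0,.066]
def uvz():
    d=np.array(sense()['ee_pos'])-H; return np.array([c*d[0]+s_*d[1],-s_*d[0]+c*d[1],d[2]+.066])*1000
def tcp(th,r=138,off=12,w=15): return np.array([-r*np.cos(th)+off*np.sin(th)+w, 66+r*np.sin(th)+off*np.cos(th)])
E
python3 - <<'E'
from plan import *
print('now u v z',uvz().round(1))
ths=np.linspace(1.57,0.05,25)
pts=np.array([tcp(t) for t in ths]);print(np.c_[ths,pts].round(2)[::4]);d=np.diff(pts,axis=0);print([[0,round(a,1),round(-b,1),0] for a,b in d])
E
python3 -m crank '[[[-8,40,0,0],[-8,50,0,0],[0,50,0,0],[0,50,0,0],[0,35,0,0],[0,15,0,0],[0,0,0,0],[0,0,0,0]]]'|egrep 'pos|force:'; python3 -c "
from plan import *;print(uvz())"
```

```text
now u v z [-160.9   14.2  304.7]
[[ 1.5700e+00  2.6890e+01  2.0401e+02]
 [ 1.3200e+00 -8.0800e+00  2.0258e+02]
 [ 1.0600e+00 -4.1570e+01  1.9244e+02]
 [ 8.1000e-01 -7.1460e+01  1.7423e+02]
 [ 5.6000e-01 -9.5820e+01  1.4910e+02]
 [ 3.0000e-01 -1.1312e+02  1.1867e+02]
 [ 5.0000e-02 -1.2223e+02  8.4880e+01]]
[[0, np.float64(-8.8), np.float64(-0.5), 0], [0, np.float64(-8.8), np.float64(0.1), 0], [0, np.float64(-8.7), np.float64(0.6), 0], [0, np.float64(-8.7), np.float64(1.2), 0], [0, np.float64(-8.6), np.float64(1.7), 0], [0, np.float64(-8.5), np.float64(2.3), 0], [0, np.float64(-8.3), np.float64(2.8), 0], [0, np.float64(-8.1), np.float64(3.3), 0], [0, np.float64(-7.9), np.float64(3.8), 0], [0, np.float64(-7.6), np.float64(4.3), 0], [0, np.float64(-7.3), np.float64(4.8), 0], [0, np.float64(-7.0), np.float64(5.3), 0], [0, np.float64(-6.7), np.float64(5.7), 0], [0, np.float64(-6.3), np.float64(6.1), 0], [0, np.float64(-5.9), np.float64(6.5), 0], [0, np.float64(-5.5), np.float64(6.8), 0], [0, np.float64(-5.0), np.float64(7.2), 0], [0, np.float64(-4.6), np.float64(7.5), 0], [0, np.float64(-4.1), np.float64(7.8), 0], [0, np.float64(-3.6), np.float64(8.0), 0], [0, np.float64(-3.1), np.float64(8.2), 0], [0, np.float64(-2.6), np.float64(8.4), 0], [0, np.float64(-2.0), np.float64(8.5), 0], [0, np.float64(-1.5), np.float64(8.6), 0]]
ee_pos: [0.6251, 0.3909, 0.3023]
force: [-1.0, -0.1, 0.6]
finger_force: 0.0
[ 78.76568064  -1.7946899  302.33929635]
```

```bash
python3 -m crank '[[[2,0,30,0],[0,0,35,0],[0,0,25,0],[0,0,8,0],[0,0,0,0],[0,0,0,0]]]'|egrep 'pos|force:'; python3 -m crank '[[[0,-4,0,0],[0,-4,0,0],[0,-4,0,0],[0,-4,0,0],[0,0,0,0]]]'|egrep 'pos|force:';  python3 -c "
from plan import *;print(uvz())"
```

```text
ee_pos: [0.626, 0.3933, 0.2085]
force: [-0.6, 0.1, 0.1]
finger_force: 0.0
ee_pos: [0.6095, 0.3902, 0.2062]
force: [0.1, -0.3, 0.4]
finger_force: 0.0
[ 63.3235258    0.24938876 206.20029293]
```

```bash
python3 -m crank '[[[0,-4,0,0],[0,-4,0,0],[0,-4,0.5,0],[0,-4,0.5,0]]]'|egrep 'pos|force:'; python3 -m crank '[[[0,-5,0.5,0],[0,-5,0.5,0],[0,-5,0,0],[0,-5,0,0]]]'|egrep 'pos|force:';  python3 -c "
from plan import *;print(uvz())"
```

```text
ee_pos: [0.5949, 0.3875, 0.2071]
force: [2.6, -0.1, 4.7]
finger_force: 2.1
ee_pos: [0.5739, 0.3838, 0.2036]
force: [2.0, -0.6, 2.3]
finger_force: 0.9
[2.70874868e+01 1.19411295e-01 2.03574916e+02]
```

```bash
python3 -m crank '[[[0,-8.8,-0.5,0],[0,-8.8,0,0],[0,-8.7,0.6,0],[0,-8.7,1.2,0],[0,-8.6,1.7,0],[0,-8.5,2.3,0]]]'|egrep 'pos|force:'; python3 -m crank '[[[0,-8.3,2.8,0],[0,-8.1,3.3,0],[0,-7.9,3.8,0],[0,-7.6,4.3,0]]]'|egrep 'pos|force:';  python3 -c "
from plan import *;print(uvz())"
```

```text
ee_pos: [0.5226, 0.3748, 0.1991]
force: [2.4, -1.0, 2.2]
finger_force: 1.1
ee_pos: [0.4911, 0.3695, 0.1844]
force: [0.9, 0.2, 2.8]
finger_force: 1.2
[-56.94880699   0.39552988 184.41890716]
```

```bash
python3 -m crank '[[[0,-7.3,4.8,0],[0,-7,5.3,0],[0,-6.7,5.7,0],[0,-6.3,6.1,0],[0,-5.9,6.5,0],[0,-5.5,6.8,0]]]'|egrep 'pos|force:'; python3 -m crank '[[[0,-5,7.2,0],[0,-4.6,7.5,0],[0,-4.1,7.8,0],[0,-3.6,8,0]]]'|egrep 'pos|force:';  python3 -c "
from plan import *;print(uvz())"
```

```text
ee_pos: [0.453, 0.3625, 0.1489]
force: [-0.0, -0.6, 3.3]
finger_force: 1.4
ee_pos: [0.436, 0.3595, 0.1182]
force: [-0.4, -0.5, 3.8]
finger_force: 1.5
[-112.84652974    0.16621154  118.17487291]
```

```bash
python3 -m crank '[[[0,-6,5.5,0],[0,-6,6,0],[0,-4,5.5,0],[0,-4,5,0],[0,-1.5,4.5,0],[0,0,0,0]]]'|egrep 'pos|force:'; python3 -m crank '[[[0,-2,3,0],[0,0,3,0],[0,0,1,0],[0,0,0,0],[0,0,0,0]]]'|egrep 'pos|force:';  python3 -c "
from plan import *;print(uvz())"
```

```text
ee_pos: [0.4147, 0.3557, 0.0917]
force: [0.7, 0.4, 2.4]
finger_force: 0.9
ee_pos: [0.4131, 0.3555, 0.0852]
force: [-1.0, -1.1, 2.4]
finger_force: 1.0
[-136.18482325    0.16458137   85.24857228]
```

```bash
python3 -m crank '[[[0,0,1.5,0],[0,0,1.5,0],[0,0,1.5,0],[0,0,1,0],[0,0,0,0],[0,0,0,0]]]'|egrep 'pos|force:'; python3 -m crank '[[[0,0,1,0],[0,0,1,0],[0,0,0.5,0],[0,0,0,0],[0,0,0,0]]]'|egrep 'pos|force:'
```

```text
ee_pos: [0.4134, 0.3555, 0.0798]
force: [-2.6, 0.3, 1.8]
finger_force: 1.0
ee_pos: [0.4134, 0.3556, 0.0784]
force: [-3.0, -1.9, 6.5]
finger_force: 3.3
```

```bash
python3 -m crank '[[[0,0,1,0],[0,0,1,0],[0,0,0,0],[0,0,0,0]]]'|egrep 'pos|force:'
```

```text
ee_pos: [0.4133, 0.3555, 0.0765]
force: [-3.4, -0.9, 7.3]
finger_force: 3.6
```

```bash
python3 -m crank '[[[0,0,1,0],[0,0,1,0],[0,0,0,0],[0,0,0,0]]]'|egrep 'pos|force:'; python3 -m crank '[[[0,0,0.5,0],[0,0,0.5,0],[0,0,0,0],[0,0,0,0]]]'|egrep 'pos|force:'
```

```text
ee_pos: [0.4133, 0.3556, 0.0747]
force: [-3.8, -1.3, 8.1]
finger_force: 4.0
ee_pos: [0.4133, 0.3555, 0.0737]
force: [-4.2, -2.6, 8.7]
finger_force: 4.2
```

```bash
python3 -m crank '[[[0,0,0.5,0],[0,0,0.5,0],[0,0,0,0],[0,0,0,0]]]'|egrep 'pos|force:'
```

```text
ee_pos: [0.4133, 0.3556, 0.0728]
force: [-4.6, -1.4, 7.9]
finger_force: 4.4
```

```bash
python3 -m crank '[[[0,0,0.5,0],[0,0,0.5,0],[0,0,0,0],[0,0,0,0]]]'|egrep 'pos|force:'
```

```text
ee_pos: [0.4132, 0.3556, 0.0718]
force: [-5.0, -2.6, 9.4]
finger_force: 4.5
```

```bash
python3 -m crank '[[[0,0,0.5,0],[0,0,0.5,0],[0,0,0,0],[0,0,0,0]]]'|egrep 'pos|force:'
```

```text
ee_pos: [0.4132, 0.3555, 0.0709]
force: [-5.1, -2.5, 9.7]
finger_force: 4.8
```

```bash
python3 -m crank '[[[0,0,0.4,0],[0,0,0.4,0],[0,0,0,0],[0,0,0,0]]]'|egrep 'pos|force:'
```

```text
ee_pos: [0.4132, 0.3556, 0.0702]
force: [-5.0, -1.9, 9.2]
finger_force: 4.9
```

```bash
python3 -m crank '[[[0,0,0.4,0],[0,0,0.4,0],[0,0,0,0],[0,0,0,0]]]'|egrep 'pos|force:'
```

```text
ee_pos: [0.4132, 0.3556, 0.0694]
force: [-5.6, -2.1, 10.2]
finger_force: 5.1
```

```bash
python3 -m crank '[[[0,0,0.4,0],[0,0,0.4,0],[0,0,0,0],[0,0,0,0]]]'|egrep 'pos|force:'
```

```text
ee_pos: [0.4132, 0.3555, 0.0689]
force: [-5.6, -3.1, 10.3]
finger_force: 5.7
```

```bash
python3 -m crank '[[[0,0,0.4,0],[0,0,0.4,0],[0,0,0,0],[0,0,0,0]]]'|egrep 'pos|force:'
```

```text
ee_pos: [0.4132, 0.3556, 0.0686]
force: [-6.3, -4.1, 12.8]
finger_force: 6.7
```

```bash
python3 -m crank '[[[0,0,0.4,0],[0,0,0.4,0],[0,0,0,0],[0,0,0,0],[0,0,0,0]]]'|egrep 'pos|force:'
```

```text
ee_pos: [0.4132, 0.3556, 0.0683]
force: [-6.9, -4.6, 14.4]
finger_force: 7.7
```

```bash
python3 -m crank '[[[0,0,-3,0],[0,0,-5,0],[0,0,-10,0],[0,0,-20,0],[0,-20,-40,0],[0,-30,-50,0],[0,-30,-50,0],[0,0,0,0]]]'|egrep 't:|pos|force:'; python3 -m crank '[[[0,0,0,0],[0,0,0,0],[0,0,0,0],[0,0,0,0],[0,0,0,0],[0,0,0,0],[0,0,0,0],[0,0,0,0]]]'|egrep '^t:|force:'; python3 - <<'E'
from h import *
im=save('scene','scene2')['image'];cv2.imwrite('pics/s2.png',cv2.resize(im,(800,600))[:,:,::-1])
E
```

```text
t: 36.78
ee_pos: [0.3354, 0.3431, 0.2493]
ee_rot: [[-0.175, 0.985, 0.01], [0.985, 0.175, 0.007], [0.006, 0.011, -1.0]]
force: [0.1, -0.2, -0.4]
finger_force: 0.0
t: 37.78
force: [1.0, -0.5, -0.4]
finger_force: 0.0
```

View pics/s2.png

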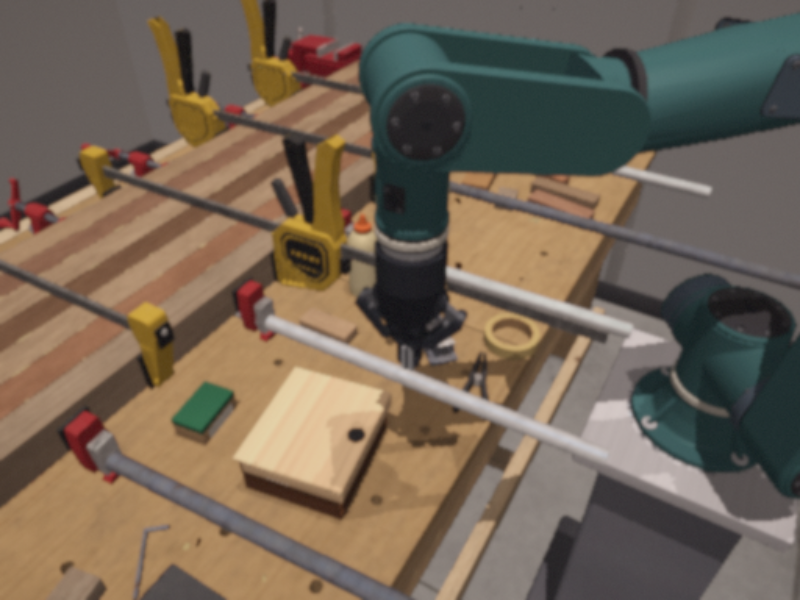

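The scene picture shows the lid shut and level, with its pad at (356,435) as at the start. It is still shut more than a second after I let go, and the arm is clear.

```bash
python3 -c "
from workcell import close_job;print(close_job())"
```

```text
the job is handed in; nothing more can be done
None
```

The nail set is lying flat in the front compartment and the lid is latched shut, with the highest push I read on the lid about 17 N; I handed the job in at about 38 s with the arm clear.

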